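# Slide the pepper mill home under the bare hook

### The arm

A 6-joint arm with a two-finger parallel gripper is mounted at the origin on the work surface. World frame = base frame: x ahead of the robot, y to its left, z up, the work surface at z = 0. Lengths are in m, angles in rad, forces in N, time in s.
With the tool pointing down it reaches from about 0.35 to 0.85 m from the base axis. Payload 8.1 kg.
Tool frame: the origin (TCP) lies midway between the tips of the shut fingers; the grasp point (between the pads) lies 19 mm behind it; z points along the fingers, y is the line along which they close (so a half turn about z gives the same grasp; the last joint's range is limited). The gripper opens to 93 mm and grips with 3 to 60 N. Pads are 15 mm wide; open, the fingers measure 128 mm over their backs; the gripper's body (75 mm by 188 mm) begins 65 mm behind the grasp point.
Start: joints at [1.029, 0.13, 1.488, -0, 1.523, -0.085], TCP at [0.265, 0.538, 0.219] pointing down, gripper open.
Joint ranges: [-2.96, 2.96], [-0.89, 2.26], [0.02, 2.5], [-1.34, 4.48], [0, 2.73], [-2.66, 2.66]. Speed limits (rad/s): [2.39, 2.39, 2.79, 3.14, 3.14, 3.14].

### API

Orientations are given as a unit quaternion [w, x, y, z].
In Python, from station import r gives the robot as it stands. The module is installed in compiled form; this text tells all that it offers.
- The arm moves only by the shell command python3 -m creep 'ROWS' [FORCE]. ROWS is JSON, a list of rows, each a list of 5 numbers: the shift along the tool's x, y, z in mm, then the turn about the tool's z in degrees, then the closure, from -1 (fully open) to 1 (shut). A call has 1 to 10 rows; each row is the pose to reach, as a shift and turn from the pose commanded when the call began, along the tool's axes at that moment; what a row does not reach only later rows make up. A row lasts 1/10 s, in which the tool goes at most 50 mm and 8.59 degrees, less where a joint would pass 70% of its speed; a pose out of reach is approached as far as the arm can. A call with a gripper value outside its range is refused whole. The fingers move at their own pace and stop on an object; FORCE is the grip in N (left out, the last holds). Time passes only in rows, so rows that repeat a pose let the fingers close. It gives the time, the measured TCP pose, the force, the opening and the grip force at its end, in the units of the state.
- r.state(): the state, without advancing time (a new reading comes with each control period).
- r.get_image(name): name is "scene" or "side" or "wrist"; returns (picture, depth): 384x512x3 uint8, red, green, blue; 384x512 float32, m along the optical axis (not along the pixel's ray), 0 where there is no reading.
- r.camera_model(name): a dict with "intrinsics" (3x3 intrinsics, pixels), "distortion" ([k1, k2, p1, p2, k3] as OpenCV has them; the pictures are not rectified), "origin" and "rotation" of the camera in the world. Camera axes: x right, y down, z forward; pixel columns grow to the right and rows downward; lengths in m; the calibration is good to about 2 mm. A picture is of the moment at which its call begins: read the wrist's pose just before it. camera_model takes no time and is no camera call; for the wrist camera it gives the pose at the moment of the call.
- r.close_job(): hands the job in; it is judged then, once.
The state is a dict: "clock": time; "qpos": joint angles; "joint_velocities": joint speeds; "joint_torque": joint torques, N m; "position": TCP position; "ee_rot": TCP orientation; "ft_force": force on the tool from outside, world axes, zero at the start; "moment": the same for the moment, N m; "grip_width": finger opening in m; "gripper_force": force on a finger pad.
Only numpy, scipy, OpenCV 4.12 (cv2) and the standard library are available. Lean on these libraries where they do the work, as an engineer would, in place of code of your own. Each camera call takes 0.05 s, during which the arm holds its last target. There are 200 camera calls.

### The job

Put the tall pepper mill back in the empty place of the row under the mug rail: with the fingers, push it gently across the stone, low on its body so that it slides and never rocks, until it stands directly under the hook that carries no mug. Do not grip it or lift it, leave everything else on the counter where it is, and do not knock the hanging mugs.

Things in the scene. Friction and masses are not known exactly. Their poses are not given: they have to be found in the camera images.
- pepper_mill: the tall turned pepper mill, dark wood with a small steel knob, 197 mm tall, 0.24 to 0.39 kg. Origin: centre of its underside, z up; round, so yaw means nothing. Its foot is a straight cylinder of 54 mm diameter up to 40 mm above the counter; waist 35 mm at 100 mm, head 47 mm at 150 mm. Stands free on the stone (friction 0.48 to 0.72): a push higher than about 35 mm may tip it
- bare_hook: the empty steel S-hook on the rail; which of the rail's four hooks (110 mm apart) it is differs at each start. Origin: on the counter straight below the hook, where the mill's axis must end. x points squarely under the lip, away from the robot; y along the rail. Hook's lowest point 217 mm above the counter. At the start the mill is 110 to 160 mm before it, up to 70 mm to either side
- lip: the raised beige stone lip, 660 mm long, 70 mm deep, underside 290 mm above the counter, with a 12 mm steel rail along its front. Origin: on the counter below the middle of the rail; y along the rail, x away from the robot. Rail axis 262 mm up; the stone begins 20 mm behind the rail; two 36 mm steel posts carry it, 55 mm behind the rail, 290 mm to either side
- mug_a: one of three white ceramic mini mugs (58 mm diameter, 54 mm tall), hung by its handle from an S-hook, mouth along the rail; swings on the rail with its hook. Origin: on the counter straight below the hook (moves as the mug swings). The mug fills 145 to 205 mm above the counter, 30 mm to each side of its hook, 30 mm before and behind. Do not knock it
- mug_b: one of three white ceramic mini mugs (58 mm diameter, 54 mm tall), hung by its handle from an S-hook, mouth along the rail; swings on the rail with its hook. Origin: on the counter straight below the hook (moves as the mug swings). The mug fills 145 to 205 mm above the counter, 30 mm to each side of its hook, 30 mm before and behind. Do not knock it
- mug_c: one of three white ceramic mini mugs (58 mm diameter, 54 mm tall), hung by its handle from an S-hook, mouth along the rail; swings on the rail with its hook. Origin: on the counter straight below the hook (moves as the mug swings). The mug fills 145 to 205 mm above the counter, 30 mm to each side of its hook, 30 mm before and behind. Do not knock it
- amber_jar: the closed amber plastic jar with a black lid, 68 mm diameter, 97 mm tall, standing under one of the mugs 20 to 35 mm behind the line of the rail. Origin at the centre of its underside; leave it where it stands
- measuring_cup: the stainless steel measuring cup, 68 mm diameter, 46 mm tall, its flat handle (84 mm long, at rim height) along its own +x, pointing away under the lip; it stands under one of the mugs 20 to 35 mm behind the line of the rail. Origin at the centre of its underside; leave it where it stands
- folded_cup: the silicone collapsible cup, folded to a ringed disc of 86 mm diameter and 22 mm height, lying under one of the mugs 20 to 35 mm behind the line of the rail. Origin at the centre of its underside; leave it where it stands
- salt_mill: the short salt mill of the same set, 112 mm tall, 48 mm diameter at the foot, standing in front of the rail to one side of the pepper mill. Origin at the centre of its underside; leave it where it stands
- coaster: the round olive-wood coaster, 94 mm diameter, 10 mm thick, lying in front of the rail to the other side of the pepper mill. Origin at the centre of its underside; leave it where it stands

How it is judged:
By the outcome, as a careful person would: the job done as asked, in the order asked, and still so for the second after the job is handed in, with the robot touching nothing.
It also fails if it takes over 59 s, if anything falls off the work surface, if the arm or the gripper's body presses on something with over 40 N, if the wrist force passes 120 N, or if a joint passes its speed limit or range.

## Working session

There is one attempt and no reset: what is moved stays moved. The work goes in short steps, Python scripts to look and compute and a shell command to move; the robot and the scene stay as the last step left them, time stands still between calls to the robot, and variables do not carry over. Pictures are saved under pics/ and viewed, at most 10 in all, crops included, and the job is handed in when it is done.

```bash
mkdir -p pics; cat > h.py <<'E'
import numpy as np,cv2
from station import r
def grab(n):
    m=r.camera_model(n); p,d=r.get_image(n); return m,p,d
def pts(m,d):
    K=np.array(m["intrinsics"]);D=np.array(m["distortion"])
    h,w=d.shape; u,v=np.meshgrid(np.arange(w),np.arange(h))
    n=cv2.undistortPoints(np.stack([u,v],-1).reshape(-1,1,2).astype(float),K,D).reshape(h,w,2)
    P=np.dstack([n,np.ones((h,w))])*d[...,None]
    return P@np.array(m["rotation"]).T+np.array(m["origin"])
E
python3 - <<'E'
from h import *
s=r.state();print(s["clock"],s["position"],s["ee_rot"],s["grip_width"])
for n in("scene","side"):
    m,p,d=grab(n);np.savez(n+".npz",p=p,d=d,P=pts(m,d));print(n,m["origin"],np.array(m["rotation"]).round(2).tolist(),m["intrinsics"][0])
    cv2.imwrite(f"pics/{n}0.png",cv2.cvtColor(p,cv2.COLOR_RGB2BGR))
E
```

```text
0.0 [0.26429997 0.53799542 0.21759234] [-2.97300543e-04  2.26405173e-01  9.74032764e-01 -8.84940889e-04] 0.09280306361575816Traceback (most recent call last):
  File "<stdin>", line 4, in <module>
  File "h.py", line 10, in pts
    return P@np.array(m["rotation"]).T+np.array(m["origin"])
           ~^~~~~~~~~~~~~~~~~~~~~~~~~~
ValueError: matmul: Input operand 1 has a mismatch in its core dimension 0, with gufunc signature (n?,k),(k,m?)->(n?,m?) (size 4 is different from 3)
```

Rotation is a quaternion.

```bash
sed -i 's/^from station/from scipy.spatial.transform import Rotation as Ro\nfrom station/; s/np.array(m\["rotation"\]).T/Ro.from_quat(np.roll(m["rotation"],-1)).as_matrix().T/' h.py
python3 - <<'E'
from h import *
for n in("scene","side"):
    m,p,d=grab(n);np.savez(n+".npz",p=p,d=d,P=pts(m,d));print(n,m["origin"],m["rotation"],m["intrinsics"][0])
    cv2.imwrite(f"pics/{n}0.png",cv2.cvtColor(p,cv2.COLOR_RGB2BGR))
E
```

```text
scene [1.58183769 0.48214448 0.8571114 ] [-0.23357268  0.46863696  0.75872576 -0.38750281] [439.12739543   0.         253.92573762]
side [ 0.32216076 -0.78562009  0.52450342] [-0.49171874  0.85428409 -0.14365035  0.08818135] [383.55051198   0.         262.51309787]
```

View pics/scene0.png

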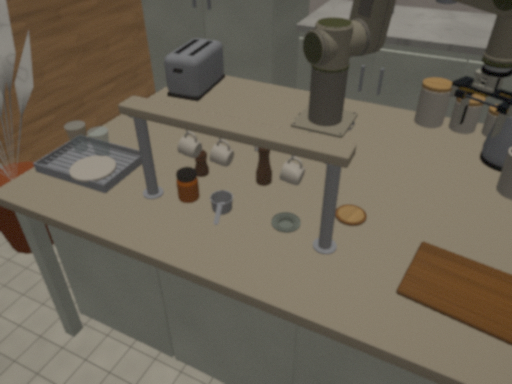

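View pics/side0.png

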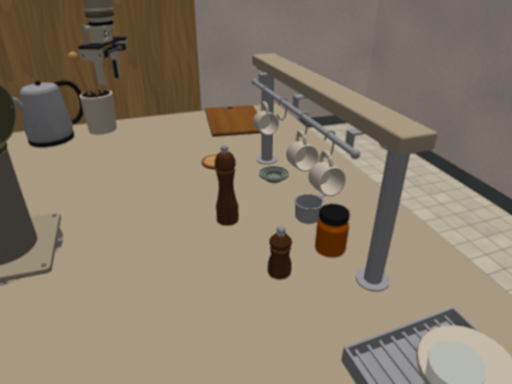

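The mill's foot is at (227,215) in the side view, with the salt mill at (280,255) and the coaster at (213,161). The mugs hang at (266,122), (302,155) and (327,178), so the bare hook is the second from the far (+y) end. Next I measure in 3D.

```bash
cat > meas.py <<'E'
from h import *
def circ(q):
    A=np.c_[2*q,np.ones(len(q))];c=np.linalg.lstsq(A,(q**2).sum(1),rcond=None)[0]
    return c[:2].round(4),round(float(np.sqrt(c[2]+c[:2]@c[:2])),4)
def comps(n,P,p,d):
    for name,lo,hi in(("low",.008,.13),("mug/mill",.145,.2),("rail",.245,.275)):
        X,Y,Z=P[...,0],P[...,1],P[...,2]
        m=((Z>lo)&(Z<hi)&(d>0)&(X>.35)&(X<.95)&(abs(Y)<.5)).astype(np.uint8)
        k,L,S,C=cv2.connectedComponentsWithStats(m)
        for i in range(1,k):
            if S[i,4]<25: continue
            q=P[L==i]
            print(n,name,"px",C[i].round(),S[i,4],"lo",np.percentile(q,3,0).round(3),"hi",np.percentile(q,97,0).round(3),"circ",circ(q[:,:2]),"rgb",p[L==i].mean(0).round())
E
python3 - <<'E'
from meas import *
for n in("scene","side"):
    z=np.load(n+".npz");comps(n,z["P"],z["p"],z["d"])
E
```

```text
scene low px [191. 178.] 939 lo [ 0.549 -0.254  0.011] hi [ 0.717 -0.184  0.097] circ (array([ 0.6351, -0.2301]), 0.0727) rgb [69. 49. 33.]
scene low px [263. 168.] 444 lo [ 0.496 -0.057  0.011] hi [ 0.527 -0.014  0.125] circ (array([ 0.5051, -0.0372]), 0.0187) rgb [61. 49. 38.]
scene low px [132. 175.] 833 lo [ 0.61  -0.497  0.009] hi [ 0.787 -0.314  0.122] circ (array([ 0.7011, -0.4093]), 0.09) rgb [82. 80. 79.]
scene low px [220. 203.] 480 lo [ 0.656 -0.122  0.009] hi [ 0.793 -0.048  0.047] circ (array([ 0.719 , -0.0848]), 0.0495) rgb [95. 93. 90.]
scene low px [336. 223.] 786 lo [0.514 0.234 0.008] hi [0.721 0.308 0.125] circ (array([0.6258, 0.2563]), 0.0888) rgb [102.  90.  73.]
scene low px [285. 221.] 404 lo [0.639 0.08  0.01 ] hi [0.719 0.156 0.022] circ (array([0.68  , 0.1185]), 0.0347) rgb [94. 96. 86.]
scene low px [413. 273.] 734 lo [0.598 0.465 0.01 ] hi [0.789 0.499 0.019] circ (array([0.6997, 0.4878]), 0.0601) rgb [102.  72.  42.]
scene mug/mill px [189. 148.] 349 lo [ 0.642 -0.232  0.154] hi [ 0.688 -0.179  0.199] circ (array([ 0.6622, -0.2071]), 0.0255) rgb [116. 110
[... 2370 characters left out ...]
x [316. 170.] 1482 lo [ 0.629 -0.236  0.149] hi [ 0.685 -0.076  0.198] circ (array([ 0.658 , -0.1559]), 0.0621) rgb [133. 124. 113.]
side mug/mill px [224. 159.] 387 lo [ 0.479 -0.061  0.147] hi [ 0.518 -0.035  0.193] circ (array([ 0.4984, -0.0458]), 0.014) rgb [67. 47. 35.]
side mug/mill px [387. 209.] 582 lo [ 0.698 -0.35   0.147] hi [ 0.724 -0.325  0.198] circ (array([ 0.7161, -0.332 ]), 0.0173) rgb [76. 75. 75.]
side rail px [306. 117.] 1049 lo [ 0.645 -0.298  0.25 ] hi [0.703 0.235 0.272] circ (array([ 1.2364, -0.052 ]), 0.6034) rgb [106. 105. 105.]
side rail px [396. 163.] 384 lo [ 0.699 -0.349  0.246] hi [ 0.725 -0.325  0.274] circ (array([ 0.7161, -0.3319]), 0.0168) rgb [76. 75. 76.]
```

```bash
cat > fit.py <<'E'
from meas import *
from scipy.optimize import least_squares
def fixr(q,R,c0): return least_squares(lambda c:np.hypot(*(q-c).T)-R,c0,loss="soft_l1",f_scale=.002).x.round(4)
def sel(P,c,w,lo,hi):
    return P[(abs(P[...,0]-c[0])<w)&(abs(P[...,1]-c[1])<w)&(P[...,2]>lo)&(P[...,2]<hi)][:,:2]
E
python3 - <<'E'
from fit import *
for n in("scene","side"):
    P=np.load(n+".npz")["P"]
    for k,c,R,lo,hi in(("mill",(.5,-.04),.027,.006,.038),("post-",(.717,-.332),.018,.02,.25),("post+",(.704,.247),.018,.02,.25),("salt",(.548,-.25),.024,.005,.02)):
        q=sel(P,c,.045,lo,hi);print(n,k,len(q),fixr(q,R,c) if len(q)>5 else "")
    X=P.reshape(-1,3);m=(X[:,2]>.25)&(X[:,2]<.274)&(X[:,0]>.63)&(X[:,0]<.672)&(abs(X[:,1]+.04)<.28)
    if m.sum()>20: print(n,"rail pts",m.sum(),"x(y=.013),slope",np.polyval(np.polyfit(X[m,1],X[m,0],1),.013),np.polyfit(X[m,1],X[m,0],1)[0],"z",X[m,2].mean())
    h=(X[:,2]>.21)&(X[:,2]<.25)&(X[:,0]>.6)&(X[:,0]<.69)&(abs(X[:,1]-.013)<.03);print(n,"hook",h.sum(),X[h].mean(0) if h.sum() else "")
m,p,d=grab("side");s=r.state()
Pw=pts(m,d)-s["position"];T=Ro.from_quat(np.roll(s["ee_rot"],-1)).as_matrix()
X=(Pw@T).reshape(-1,3)[(d>0).ravel()]
for n in("scene","side"):
    Pw=np.load(n+".npz")["P"];X=((Pw-s["position"])@T).reshape(-1,3)
    for a in range(-200,10,12):
        k=X[(X[:,2]>a)&(X[:,2]<a+12)] if 0 else X[(X[:,2]>a/1e3)&(X[:,2]<(a+12)/1e3)&(abs(X[:,0])<.15)&(abs(X[:,1])<.15)]
        if len(k): print(n,a,len(k),k.min(0)[:2].round(3),k.max(0)[:2].round(3))
m,p,d=grab("wrist");cv2.imwrite("pics/w0.png",p[...,::-1]);print(m)
E
```

```text
scene mill 132 [ 0.4995 -0.0398]
scene post- 780 [ 0.7157 -0.3326]
scene post+ 975 [0.7017 0.2485]
scene salt 52 [ 0.5504 -0.2521]
scene hook 13 [0.65567345 0.01112273 0.22481064]
side mill 256 [ 0.5006 -0.0368]
side post- 2269 [ 0.7169 -0.3311]
side post+ 461 [0.7043 0.249 ]
side salt 134 [ 0.5512 -0.2491]
side rail pts 935 x(y=.013),slope 0.6514977986638019 -0.022445635155030088 z 0.2656314611481904
side hook 39 [0.65572811 0.01115739 0.23078282]
scene -200 78 [-0.044 -0.035] [-0.003  0.034]
scene -188 181 [-0.04  -0.038] [0.018 0.038]
scene -176 122 [-0.043 -0.043] [0.002 0.036]
scene -164 68 [-0.039 -0.04 ] [0.016 0.018]
scene -152 127 [-0.026 -0.04 ] [0.021 0.018]
scene -140 133 [-0.028 -0.042] [0.025 0.019]
scene -128 458 [-0.045 -0.095] [0.035 0.083]
scene -116 244 [-0.042 -0.093] [0.034 0.084]
scene -104 261 [-0.042 -0.086] [0.022 0.086]
scene -92 90 [-0.041 -0.086] [0.028 0.086]
scene -80 41 [-0.015 -0.066] [0.005 0.065]
scene -68 70 [-0.013 -0.067] [0.006 0.065]
scene -56 67 [-0.016 -0.064] [0.009 0.065]
scene -44 58 [-0.014 -0.064] [0.01  0.064]
scene -32 63 [-0.015 -0.064
[... 590 characters left out ...]
[-0.015 -0.075] [0.007 0.07 ]
side -68 59 [-0.014 -0.067] [0.15  0.076]
side -56 58 [-0.012 -0.065] [0.093 0.078]
side -44 65 [-0.014 -0.064] [0.097 0.144]
side -32 72 [-0.013 -0.065] [0.097 0.149]
side -20 72 [-0.014 -0.064] [0.102 0.148]
side -8 35 [-0.013 -0.057] [0.148 0.15 ]
side 4 17 [0.097 0.084] [0.15  0.144]
{'intrinsics': array([[333.13355058,   0.        , 252.9593643 ],
       [  0.        , 333.13355058, 191.12339636],
       [  0.        ,   0.        ,   1.        ]]), 'distortion': array([-0.02091092,  0.        ,  0.        ,  0.        ,  0.        ]), 'origin': array([0.19966976, 0.57044891, 0.38356549]), 'rotation': array([0.11233163, 0.84112676, 0.52448454, 0.06930616])}
```

View pics/w0.png

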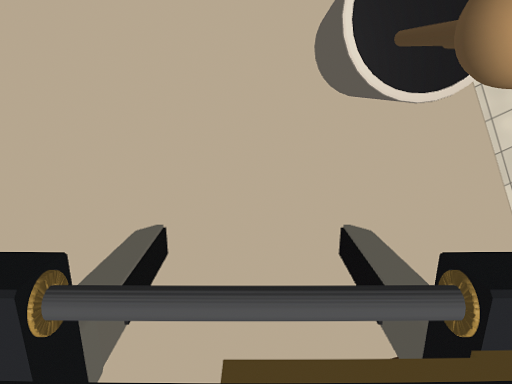

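The wrist picture shows two finger plates at (150,240) and (355,240), a rod across at row 303, and dark jaw blocks at both sides. Held vertically, the gripper body would overhang the fingers and hit the mill's head. I'll check its shape and test whether the tool can be tilted by moving to the edge of its reach.

```bash
python3 - <<'E'
from h import *
s=r.state();T=Ro.from_quat(np.roll(s["ee_rot"],-1)).as_matrix();print(T.round(3).tolist(),s["qpos"])
m,p,d=grab("wrist");X=((pts(m,d)-s["position"])@T)
for uv in[(256,303),(150,303),(48,303),(40,265),(470,265),(30,350),(350,370),(160,235),(345,235),(100,360)]:
    print(uv,X[uv[1],uv[0]].round(3),d[uv[1],uv[0]])
A=np.concatenate([((np.load(n+".npz")["P"]-s["position"])@T).reshape(-1,3) for n in("scene","side")])
for a in range(-200,-70,12):
    for lo,hi in((-.1,-.045),(-.045,-.02),(-.02,.02),(.02,.045),(.045,.1)):
        k=A[(A[:,2]>a/1e3)&(A[:,2]<(a+12)/1e3)&(A[:,1]>lo)&(A[:,1]<hi)&(abs(A[:,0])<.1)]
        if len(k)>2: print(a,(lo,hi),len(k),np.percentile(k[:,0],[2,98]).round(3),end=" | ")
    print()
E
python3 -m creep '[[-50,0,-40,0,1],[-100,0,-80,0,1],[-150,0,-120,0,1],[-200,0,-160,0,1],[-250,0,-200,0,1],[-300,0,-220,0,1],[-350,0,-220,0,1],[-350,0,-220,0,1]]' 5
```

```text
[[-0.897, 0.441, -0.0], [0.441, 0.897, -0.001], [0.0, -0.001, -1.0]] [ 1.02861469e+00  1.30807575e-01  1.48866167e+00 -1.02521347e-05
  1.52300422e+00 -8.53574089e-02]
(256, 303) [ 0.029  0.001 -0.1  ] 0.07441595
(150, 303) [ 0.029 -0.023 -0.1  ] 0.07441128
(48, 303) [ 0.029 -0.046 -0.101] 0.07410885
(40, 265) [ 0.036 -0.049 -0.096] 0.076562956
(470, 265) [ 0.036  0.051 -0.096] 0.07648808
(30, 350) [ 0.02  -0.048 -0.106] 0.07111082
(350, 370) [ 0.023  0.019 -0.114] 0.0631683
(160, 235) [ 0.008 -0.046 -0.011] 0.1657402
(345, 235) [ 0.007  0.047 -0.009] 0.168006
(100, 360) [-0.006 -0.048 -0.08 ] 0.1033181
-200 (-0.045, -0.02) 62 [-0.03   0.016] | -200 (-0.02, 0.02) 76 [-0.043  0.02 ] | -200 (0.02, 0.045) 29 [-0.036 -0.005] | 
-188 (-0.045, -0.02) 94 [-0.032  0.018] | -188 (-0.02, 0.02) 125 [-0.04   0.023] | -188 (0.02, 0.045) 68 [-0.03   0.014] | 
-176 (-0.045, -0.02) 143 [-0.039  0.028] | -176 (-0.02, 0.02) 90 [-0.041 -0.022] | -176 (0.02, 0.045) 17 [-0.033  0.002] | 
-164 (-0.045, -0.02) 85 [-0.038  0.017] | -164 (-0.02, 0.02) 68 [-0.037  0.015] | 
-152 (-0.045, -0.02) 98 [-0.024  0.
[... 433 characters left out ...]
, -0.02) 37 [-0.027 -0.018] | -116 (-0.02, 0.02) 47 [-0.027  0.018] | -116 (0.02, 0.045) 35 [-0.025  0.018] | -116 (0.045, 0.1) 120 [-0.04   0.016] | 
-104 (-0.1, -0.045) 201 [-0.04   0.032] | -104 (-0.045, -0.02) 37 [-0.034 -0.025] | -104 (-0.02, 0.02) 62 [-0.037  0.01 ] | -104 (0.02, 0.045) 47 [-0.037  0.018] | -104 (0.045, 0.1) 131 [-0.041  0.014] | 
-92 (-0.1, -0.045) 118 [-0.04   0.029] | -92 (0.02, 0.045) 3 [-0.029  0.027] | -92 (0.045, 0.1) 73 [-0.04   0.016] | 
-80 (-0.1, -0.045) 53 [-0.015  0.004] | -80 (0.045, 0.1) 40 [-0.014  0.006] | 
clock: 1.1
position: [0.5646, 0.3909, 0.4343]
ee_rot: [0.001, 0.226, 0.974, 0.001]
ft_force: [1.3, 0.7, -0.0]
grip_width: 0.0334
gripper_force: 0.0
```

```bash
python3 -m creep '[[-50,0,0,0,1],[-100,0,0,0,1],[-150,0,0,0,1],[-200,0,0,0,1],[-250,0,0,0,1],[-300,0,0,0,1],[-350,0,0,0,1],[-400,0,0,0,1],[-450,0,0,0,1],[-500,0,0,0,1]]'; python3 -c "
from h import *
s=r.state();print(s['qpos'],Ro.from_quat(np.roll(s['ee_rot'],-1)).as_matrix().round(3).tolist())"
```

```text
clock: 2.1
position: [0.8137, 0.1874, 0.3725]
ee_rot: [0.02, 0.226, 0.974, 0.01]
ft_force: [0.5, -0.1, 0.9]
grip_width: 0.0005
gripper_force: 0.0
[ 0.16378643  1.00464673  0.0225093   0.00304529  2.07108766 -0.94923936] [[-0.897, 0.44, 0.042], [0.441, 0.898, 0.01], [-0.034, 0.027, -0.999]]
```

The reach limit does give a slight forward tilt (2.5°). I'll see whether it persists and builds up, staying high and clear.

```bash
python3 -m creep '[[0,0,-20,0,1],[0,0,-60,0,1],[0,0,-100,0,1],[0,0,-150,0,1]]'; cat > st.py <<'E'
from h import *
s=r.state();R=Ro.from_quat(np.roll(s['ee_rot'],-1)).as_matrix();print(s['qpos'].round(3),R.round(3).tolist(),'p',s['position'].round(4),'tilt',np.degrees(np.arccos(-R[2,2])).round(2), 'f',s['ft_force'].round(1),'t',s['clock'])
E
python3 st.py
python3 -m creep '[[-50,0,0,0,1],[-100,0,0,0,1],[-150,0,0,0,1],[-200,0,0,0,1],[-250,0,0,0,1]]';python3 st.py
```

```text
clock: 2.5
position: [0.7645, 0.1781, 0.4768]
ee_rot: [0.036, 0.226, 0.973, 0.018]
ft_force: [0.0, 0.4, -0.0]
grip_width: 0.0001
gripper_force: 0.0
[ 0.161  0.873  0.022  0.007  2.167 -0.95 ] [[-0.896, 0.438, 0.077], [0.44, 0.898, 0.018], [-0.061, 0.05, -0.997]] p [0.7645 0.1781 0.4768] tilt 4.54 f [ 0.   0.4 -0. ] t 2.5
clock: 3.0
position: [0.831, 0.0875, 0.422]
ee_rot: [0.053, 0.226, 0.972, 0.023]
ft_force: [0.6, 0.1, -0.1]
grip_width: 0.0005
gripper_force: 0.0
[ 0.036  0.946  0.023  0.02   2.058 -1.068] [[-0.892, 0.438, 0.114], [0.443, 0.896, 0.021], [-0.093, 0.07, -0.993]] p [0.831  0.0875 0.422 ] tilt 6.68 f [ 0.6  0.1 -0.1] t 3.0
```

Tilt accumulates and persists. First I turn so tool −x heads about +15°, then I keep building tilt.

```bash
python3 -m creep '[[0,20,-40,-8,1],[0,40,-80,-16,1],[0,60,-120,-24,0.35],[0,70,-150,-32,0.35],[0,80,-150,-41,0.35]]' >/dev/null; python3 st.py
python3 -m creep '[[-50,0,0,0,0.35],[-100,0,0,0,0.35],[-150,0,0,0,0.35],[-200,0,0,0,0.35]]'>/dev/null; python3 st.py
python3 -m creep '[[0,0,-50,0,0.35],[0,0,-100,0,0.35],[0,0,-150,0,0.35]]'>/dev/null;python3 st.py
python3 -m creep '[[-50,0,0,0,0.35],[-100,0,0,0,0.35],[-150,0,0,0,0.35],[-200,0,0,0,0.35]]'>/dev/null; python3 st.py
```

```text
[ 0.104  0.826  0.022  0.015  2.129 -1.711] [[-0.955, -0.249, 0.161], [-0.248, 0.968, 0.03], [-0.163, -0.011, -0.987]] p [0.7789 0.1377 0.5152] tilt 9.4 f [1.1 0.1 0.8] t 3.5
[ 0.118  0.888  0.023  0.015  2.025 -1.691] [[-0.949, -0.242, 0.201], [-0.24, 0.97, 0.037], [-0.204, -0.013, -0.979]] p [0.8257 0.1547 0.4724] tilt 11.81 f [-0.2  0.9 -0. ] t 3.9
[ 0.111  0.756  0.022  0.02   2.124 -1.693] [[-0.942, -0.242, 0.234], [-0.239, 0.97, 0.043], [-0.237, -0.015, -0.971]] p [0.7638 0.1431 0.5711] tilt 13.76 f [-0.3  0.8  0.8] t 4.2
[ 0.125  0.817  0.023  0.019  2.02  -1.682] [[-0.931, -0.242, 0.274], [-0.237, 0.97, 0.051], [-0.278, -0.017, -0.96]] p [0.8134 0.1604 0.532 ] tilt 16.18 f [0.4 0.7 1.1] t 4.6
```

```bash
for i in 1 2; do
python3 -m creep '[[0,0,-50,0,0.35],[0,0,-100,0,0.35],[0,0,-150,0,0.35]]'>/dev/null
python3 -m creep '[[-50,0,0,0,0.35],[-100,0,0,0,0.35],[-150,0,0,0,0.35],[-200,0,0,0,0.35]]'; done; python3 st.py
```

```text
clock: 5.3
position: [0.7963, 0.1638, 0.5922]
ee_rot: [0.178, -0.121, 0.976, 0.012]
ft_force: [-0.4, 0.4, 0.4]
grip_width: 0.0309
gripper_force: 0.0
clock: 6.0
position: [0.7743, 0.1654, 0.652]
ee_rot: [0.216, -0.12, 0.969, 0.015]
ft_force: [0.1, 1.1, -0.3]
grip_width: 0.03
gripper_force: 0.0
[ 0.134  0.67   0.023  0.027  2.012 -1.667] [[-0.877, -0.24, 0.415], [-0.227, 0.971, 0.081], [-0.422, -0.024, -0.906]] p [0.7743 0.1654 0.652 ] tilt 25.03 f [ 0.1  1.1 -0.3] t 6.0
```

Tilt is 25°. I move back behind the mill while still high, then part way down.

```bash
python3 -m creep '[[40,-15,-18,0,0.35],[80,-30,-36,0,0.35],[120,-46,-54,0,0.35],[160,-62,-72,0,0.35],[200,-78,-90,0,0.35],[240,-93,-108,0,0.35],[280,-108,-127,0,0.35],[320,-124,-146,0,0.35],[353,-137,-161,0,0.35],[353,-137,-161,0,0.35]]' >/dev/null; python3 st.py
python3 -m creep '[[21,1,45,0,0.35],[42,2,90,0,0.35],[63,3,135,0,0.35],[84,5,180,0,0.35],[106,6,226,0,0.35],[127,7,272,0,0.35],[127,7,272,0,0.35]]' >/dev/null; python3 st.py
```

```text
[-0.512 -0.444  1.237  0.304  1.984 -2.154] [[-0.876, -0.237, 0.42], [-0.226, 0.971, 0.078], [-0.426, -0.026, -0.904]] p [ 0.4265 -0.0623  0.6549] tilt 25.29 f [-0.6 -0.4 -0.4] t 7.0
[-0.504 -0.787  2.056  0.276  1.547 -2.28 ] [[-0.884, -0.24, 0.402], [-0.223, 0.971, 0.089], [-0.412, -0.011, -0.911]] p [ 0.4262 -0.0593  0.3405] tilt 24.32 f [-0.8 -0.2 -0.5] t 7.7
```

```bash
python3 -m creep '[[13,0,34,0,0.35],[25,0,68,0,0.35],[38,1,102,0,0.35],[50,1,136,0,0.35],[50,1,136,0,0.35]]' ; python3 st.py
```

```text
clock: 8.2
position: [0.4421, -0.0599, 0.2074]
ee_rot: [0.216, -0.12, 0.969, 0.016]
ft_force: [-0.4, 0.6, -0.3]
grip_width: 0.0302
gripper_force: 0.0
[-0.481 -0.784  2.298  0.28   1.29  -2.33 ] [[-0.878, -0.24, 0.414], [-0.226, 0.971, 0.083], [-0.422, -0.021, -0.906]] p [ 0.4421 -0.0599  0.2074] tilt 25.0 f [-0.4  0.6 -0.3] t 8.2
```

```bash
python3 -m creep '[[13,1,28,0,0.35],[27,1,57,0,0.35],[40,2,86,0,0.35],[40,2,86,0,0.35]]' ; python3 st.py;  python3 - <<'E'
from h import *
m,p,d=grab("side");cv2.imwrite("pics/s1.png",p[100:340,60:380,::-1].repeat(2,0).repeat(2,1))
E
```

```text
clock: 8.6
position: [0.4429, -0.0603, 0.114]
ee_rot: [0.217, -0.12, 0.969, 0.016]
ft_force: [-0.3, -0.0, 0.7]
grip_width: 0.0297
gripper_force: 0.0
[-0.481 -0.719  2.433  0.303  1.097 -2.393] [[-0.877, -0.24, 0.416], [-0.226, 0.971, 0.083], [-0.423, -0.022, -0.906]] p [ 0.4429 -0.0603  0.114 ] tilt 25.09 f [-0.3 -0.   0.7] t 8.6
```

View pics/s1.png

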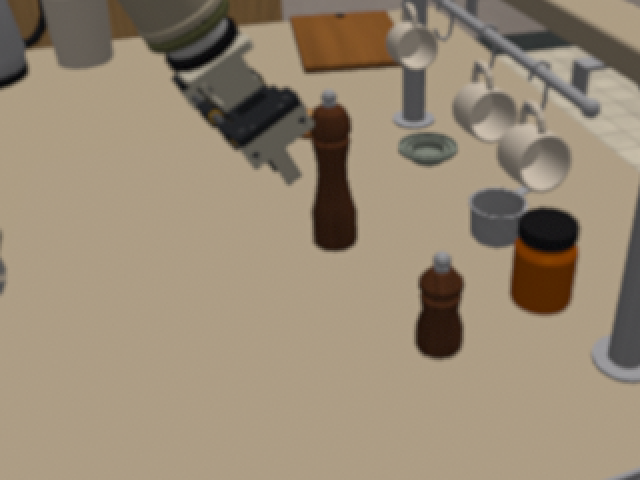

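The tool leans back with its tips at (290,180), short of the mill, and the mill is untouched. I lower it to just above the stone.

```bash
python3 -m creep '[[14,1,29,0,0.35],[28,1,59,0,0.35],[41,2,88,0,0.35],[41,2,88,0,0.35],[41,2,88,0,0.35]]' ; python3 st.py
```

```text
clock: 9.15
position: [0.4493, -0.0626, 0.0206]
ee_rot: [0.217, -0.121, 0.969, 0.015]
ft_force: [0.2, -0.3, -0.0]
grip_width: 0.0301
gripper_force: 0.0
[-0.478 -0.51   2.492  0.363  0.841 -2.497] [[-0.877, -0.24, 0.416], [-0.227, 0.97, 0.082], [-0.424, -0.022, -0.905]] p [ 0.4493 -0.0626  0.0206] tilt 25.12 f [ 0.2 -0.3 -0. ] t 9.15
```

```bash
python3 -m creep '[[-4,4,4,0,0.35],[-8,8,8,0,0.35],[-11,11,11,0,0.35],[-11,11,11,0,0.35]]' ; python3 st.py
cat > look.py <<'E'
from fit import *
import sys
H=np.array([.654,.012]);s=r.state();R=Ro.from_quat(np.roll(s['ee_rot'],-1)).as_matrix();c=s['position'];g=np.array([float(a) for a in sys.argv[1:3]])
for n in("side","scene"):
    m,p,d=grab(n);P=pts(m,d)
    dark=(p.astype(int).max(2)<105)&(p[...,0].astype(int)>p[...,2]+8)
    for nm,lo,hi,rr in(("foot",.006,.038,.027),("head",.14,.16,.0235)):
        k=dark&(abs(P[...,0]-g[0])<.045)&(abs(P[...,1]-g[1])<.04)&(P[...,2]>lo)&(P[...,2]<hi);q=P[k][:,:2]
        print(n,nm,len(q),fixr(q,rr,g) if len(q)>8 else "",end=" ")
    print()
u=-R[:2,0]/np.linalg.norm(R[:2,0]);v=np.array([-u[1],u[0]])
print("tcp",c.round(4),"u",u.round(3),"mill guess->rel u,v",((g-c[:2])@u).round(4),((g-c[:2])@v).round(4),"hook rel u,v",((H-c[:2])@u).round(4),((H-c[:2])@v).round(4))
E
python3 look.py .5 -.038
python3 - <<'E'
from h import *
m,p,d=grab("wrist");cv2.imwrite("pics/w1.png",p[...,::-1])
E
```

```text
clock: 9.55
position: [0.4597, -0.0472, 0.0127]
ee_rot: [0.217, -0.121, 0.969, 0.016]
ft_force: [0.1, 0.2, 0.3]
grip_width: 0.0302
gripper_force: 0.0
[-0.418 -0.461  2.478  0.35   0.791 -2.443] [[-0.877, -0.242, 0.416], [-0.228, 0.97, 0.083], [-0.423, -0.022, -0.906]] p [ 0.4597 -0.0472  0.0127] tilt 25.07 f [0.1 0.2 0.3] t 9.55
side foot 262 [ 0.5001 -0.037 ] side head 151 [ 0.5007 -0.0361] 
scene foot 127 [ 0.499 -0.04 ] scene head 3  
tcp [ 0.4597 -0.0472  0.0127] u [0.968 0.252] mill guess->rel u,v 0.0413 -0.0012 hook rel u,v 0.203 0.0084
```

View pics/w1.png

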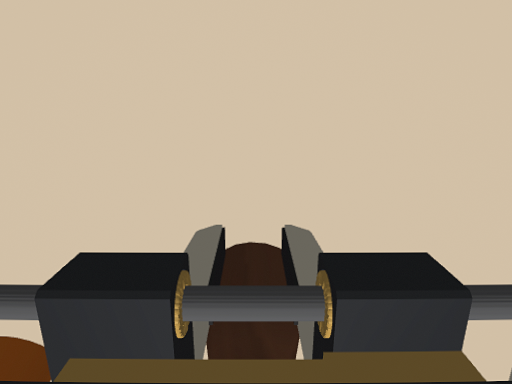

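The wrist view (image up points back to the robot) shows the mill's foot centred at column 252 between the fingertips at columns 222 and 285, just ahead of contact. I start the slow push.

```bash
python3 -m creep '[[-3.6,0.2,1.7,0,0.35],[-7.2,0.5,3.4,0,0.35],[-10.8,0.7,5.1,0,0.35],[-14.4,1,6.8,0,0.35],[-18,1.2,8.5,0,0.35],[-21.6,1.4,10.1,0,0.35],[-25.2,1.7,11.8,0,0.35],[-28.8,1.9,13.5,0,0.35],[-32.4,2.1,15.2,0,0.35],[-36.2,2.4,16.9,0,0.35]]' ; python3 st.py; python3 look.py .53 -.03
```

```text
clock: 10.7
position: [0.4974, -0.0357, 0.0118]
ee_rot: [0.216, -0.121, 0.969, 0.016]
ft_force: [-2.4, -1.0, 0.2]
grip_width: 0.0302
gripper_force: 1.1
[-0.342 -0.319  2.38   0.332  0.728 -2.37 ] [[-0.878, -0.24, 0.415], [-0.227, 0.97, 0.082], [-0.422, -0.022, -0.906]] p [ 0.4974 -0.0357  0.0118] tilt 25.0 f [-2.4 -1.   0.2] t 10.7
side foot 224 [ 0.5246 -0.0288] side head 133 [ 0.5272 -0.0273] 
scene foot 134 [ 0.5264 -0.0309] scene head 48 [ 0.5266 -0.0313] 
tcp [ 0.4974 -0.0357  0.0118] u [0.968 0.25 ] mill guess->rel u,v 0.033 -0.0026 hook rel u,v 0.1636 0.007
```

Sliding upright with 2.6 N. I continue.

```bash
python3 -m creep '[[-3.6,0.3,1.7,0,0.35],[-7.2,0.6,3.4,0,0.35],[-10.8,0.9,5.1,0,0.35],[-14.4,1.2,6.7,0,0.35],[-18,1.5,8.4,0,0.35],[-21.6,1.8,10.1,0,0.35],[-25.2,2.1,11.8,0,0.35],[-28.8,2.4,13.4,0,0.35],[-32.4,2.7,15.1,0,0.35],[-36.2,3,16.8,0,0.35]]' ; python3 -m creep '[[-3.6,0.3,1.7,0,0.35],[-7.2,0.6,3.4,0,0.35],[-10.8,0.9,5.1,0,0.35],[-14.4,1.2,6.7,0,0.35],[-18,1.5,8.4,0,0.35],[-21.6,1.8,10.1,0,0.35],[-25.2,2.1,11.8,0,0.35],[-28.8,2.4,13.4,0,0.35],[-32.4,2.7,15.1,0,0.35],[-36.2,3,16.8,0,0.35]]'; python3 look.py .604 -.005
```

```text
clock: 11.8
position: [0.5354, -0.0233, 0.0118]
ee_rot: [0.216, -0.121, 0.969, 0.016]
ft_force: [-1.9, -0.7, 0.0]
grip_width: 0.0303
gripper_force: 1.1
clock: 12.8
position: [0.5734, -0.0107, 0.0118]
ee_rot: [0.216, -0.121, 0.969, 0.016]
ft_force: [-1.0, -0.8, 1.0]
grip_width: 0.0301
gripper_force: 1.1
side foot 190 [ 0.5994 -0.004 ] side head 129 [ 0.6029 -0.0023] 
scene foot 147 [ 0.6024 -0.006 ] scene head 83 [ 0.6023 -0.0061] 
tcp [ 0.5734 -0.0107  0.0118] u [0.968 0.25 ] mill guess->rel u,v 0.031 -0.0021 hook rel u,v 0.0837 0.0018
```

```bash
python3 -m creep '[[-3.6,0.3,1.7,0,0.35],[-7.2,0.6,3.4,0,0.35],[-10.8,0.9,5.1,0,0.35],[-14.4,1.2,6.7,0,0.35],[-18,1.5,8.4,0,0.35],[-21.6,1.8,10.1,0,0.35],[-25.2,2.1,11.8,0,0.35],[-28.8,2.4,13.4,0,0.35],[-32.4,2.7,15.1,0,0.35],[-36.2,3,16.8,0,0.35]]'; python3 look.py .641 .006; python3 - <<'E'
from h import *
a=[]
for n in("side","scene"):
    m,p,d=grab(n);a.append(p[60:260,130:380,::-1] if n=="side" else p[80:280,150:400,::-1])
cv2.imwrite("pics/b2.png",cv2.resize(np.hstack(a),None,fx=1.6,fy=1.6,interpolation=2))
E
```

```text
clock: 13.9
position: [0.6115, 0.0018, 0.0118]
ee_rot: [0.216, -0.121, 0.969, 0.016]
ft_force: [-2.5, -1.3, 0.6]
grip_width: 0.0301
gripper_force: 1.2
side foot 179 [0.6346 0.0078] side head 126 [0.6415 0.01  ] 
scene foot 144 [0.6399 0.0069] scene head 83 [0.6399 0.0067] 
tcp [0.6115 0.0018 0.0118] u [0.968 0.25 ] mill guess->rel u,v 0.0296 -0.0033 hook rel u,v 0.0437 -0.0007
```

View pics/b2.png

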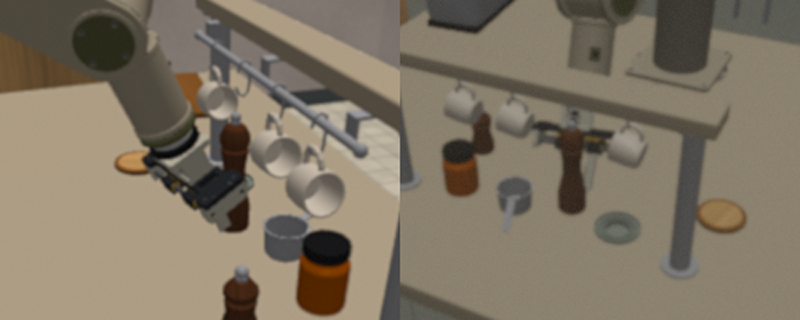

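The mill at (235,225) stands upright about 14 mm short of the hook, and the mugs hang still and clear. I make the last slow push.

```bash
python3 -m creep '[[-2.2,0,1,0,0.35],[-4.4,0.1,2,0,0.35],[-6.6,0.2,3.1,0,0.35],[-8.8,0.2,4.1,0,0.35],[-11,0.3,5.1,0,0.35],[-13,0.3,6.1,0,0.35],[-13,0.3,6.1,0,0.35]]'; python3 look.py .654 .011; python3 - <<'E'
from h import *
for n in("side","scene"):
    m,p,d=grab(n);P=pts(m,d);X,Y,Z=P[...,0],P[...,1],P[...,2]
    h=(Z>.212)&(Z<.25)&(X>.6)&(X<.69)&(abs(Y-.012)<.02);k=(Z>.183)&(Z<.2)&(abs(X-.654)<.025)&(abs(Y-.012)<.025)
    print(n,"hook",h.sum(),P[h].mean(0).round(4),"knob",k.sum(),P[k].mean(0).round(4))
    X=P.reshape(-1,3);mm=(X[:,2]>.25)&(X[:,2]<.274)&(X[:,0]>.63)&(X[:,0]<.672)&(abs(X[:,1]-.012)<.1)
    if n=="side": print(np.median(X[mm],0),np.percentile(X[mm][:,0],[5,95]))
E
```

```text
clock: 14.8
position: [0.6254, 0.0055, 0.0119]
ee_rot: [0.216, -0.121, 0.969, 0.016]
ft_force: [-0.5, 0.3, -0.2]
grip_width: 0.0302
gripper_force: 0.5
side foot 182 [0.6456 0.0101] side head 103 [0.6558 0.0135] 
scene foot 146 [0.6534 0.0108] scene head 83 [0.6533 0.0103] 
tcp [0.6254 0.0055 0.0119] u [0.968 0.25 ] mill guess->rel u,v 0.0291 -0.0018 hook rel u,v 0.0293 -0.0008
side hook 39 [0.6559 0.0115 0.2307] knob 36 [0.6538 0.0081 0.1902]
[ 0.65090335 -0.00496436  0.26632526] [0.64629168 0.66039758]
scene hook 13 [0.6557 0.0111 0.2248] knob 26 [0.6582 0.013  0.1898]
```

Mill and hook agree within about 2 mm. I back straight off.

```bash
python3 -m creep '[[2.7,0,-1.3,0,0.35],[7.2,-0.1,-3.4,0,0.35],[14,-0.2,-6.5,0,0.35],[23,-0.3,-10.8,0,0.35],[34,-0.4,-15.9,0,0.35],[47,-0.5,-22,0,0.35],[61,-0.7,-28.5,0,0.35],[75,-0.8,-35,0,0.35],[90,-1,-42,0,0.35],[90,-1,-42,0,0.35]]'; python3 look.py .654 .011;python3 - <<'E'
from h import *
a=[]
for n in("side","scene"):
    m,p,d=grab(n);a.append(p[60:290,130:380,::-1] if n=="side" else p[60:290,150:400,::-1])
cv2.imwrite("pics/b3.png",cv2.resize(np.hstack(a),None,fx=1.6,fy=1.6,interpolation=2))
from meas import comps
E
```

```text
clock: 16.0
position: [0.5266, -0.0196, 0.0109]
ee_rot: [0.215, -0.12, 0.969, 0.016]
ft_force: [0.1, -0.7, -0.2]
grip_width: 0.0304
gripper_force: 0.0
side foot 213 [0.6554 0.0135] side head 105 [0.6558 0.0138] 
scene foot 141 [0.654  0.0102] scene head 79 [0.6535 0.0107] 
tcp [ 0.5266 -0.0196  0.0109] u [0.968 0.249] mill guess->rel u,v 0.131 -0.0021 hook rel u,v 0.1313 -0.0012
```

View pics/b3.png

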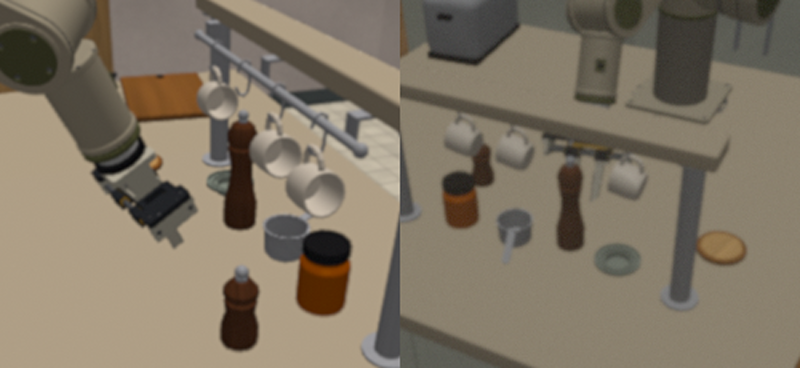

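The mill stands upright under the bare hook, at (240,215) on the left and (570,240) on the right. It is clear of the gripper and everything else is in place. Handing in.

```bash
python3 -c "
from station import r
print(r.close_job())"
```

```text
the job is handed in; nothing more can be done
None
```

The pepper mill was pushed, without gripping or lifting, to stand upright within about 2 mm of the spot under the bare hook; nothing else appears to have moved, and the job was handed in at about 16 s.

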